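Build the nested leather-moulding former and set its depth stop with the rod

TASK

Build the moulding former: nest every cup that is on the bench upright in the green pot, largest first, each inside the last, ending with the tall blue bored core. Then slide the red-headed depth rod down the core's bore until it bottoms, let go of it, and while it stands there raise the depth stop until its orange flag is level with the very top of the rod. Finally hang the rod back in its wooden bracket, leaving the nest and the flag as they are, and do not disturb the glue bottle, wax tin or mallet.

Things in the scene. Friction and masses are not known exactly. Their poses are not given: they have to be found in the camera images.
- cup_large: Copper-coloured open cup, a straight round tube with a floor: outside diameter 66 mm, height 48 mm, inside diameter 59 mm, floor 5 mm thick. Origin: centre of its underside; z up its axis to the open mouth. Starts standing upright on the bench. May be absent.
- cup_medium: Brass-coloured open cup, a straight round tube with a floor: outside diameter 53 mm, height 65 mm, inside diameter 46 mm, floor 5 mm thick. Origin: centre of its underside; z up its axis to the open mouth. Starts standing upright on the bench. May be absent.
- cup_small: Silver aluminium open cup, a straight round tube with a floor: outside diameter 40 mm, height 82 mm, inside diameter 33 mm, floor 5 mm thick. Origin: centre of its underside; z up its axis to the open mouth. Starts standing upright on the bench. May be absent. At least two of the three cups are present.
- core: Blue tall core with a blind bore: outside diameter 27 mm, height 100 mm, bore 17 mm in diameter and 95 mm deep, floor 5 mm thick. Always present. Origin: centre of its underside; z up its axis to the bore's mouth. Starts standing on the bench. When nested, each piece stands 22 mm or more proud of the one round it, so it can be held by its top 18 mm.
- fixture: Fixed green base plate (250 x 130 x 6 mm) with a round open pot, inside diameter 76, outside 86, rim 32 mm above the bench. In it a steel bed lies at an unknown height, its top 10 to 24 mm above the bench. Origin: on the pot's axis at bench level; z up; x points to the depth stop, whose stem stands 130 mm along +x in a dark post 32 mm in diameter, 116 mm high.
- flag (a point): Tip of the orange flag of the depth stop, on its upper face: the height that must be level with the top of the rod. The flag is 9 mm wide and 4 mm thick, reaches from the stem towards the pot, and its tip is 80 mm from the pot's axis.
- stop_knob (a point): Centre of the top of the depth stop's black knob: an upright cylinder 22 mm in diameter and 36 mm tall, on the stem's axis. The flag's upper face is 38 mm below this point. Hold the knob and move it straight up or down to move stem and flag.
- stop (a joint): Height of the depth stop's stem in m, 0 (lowest) to 0.08, growing upward; the flag's upper face is 140 mm above the bench at 0. Friction of about 5 N holds it where it is left. Starts between 0 and 0.02.
- rod: Steel depth rod, 156 mm long: shank 12 mm in diameter, 118 mm long, its last 10 mm tapered to 6 mm; then a collar 32 mm in diameter, 6 mm thick; then a red grip 24 mm in diameter, 32 mm tall. Origin: centre of the tip; z up its axis to the grip. Starts hanging upright by its collar in the bracket; standing in the core's bore it may lean up to 4 degrees.
- rod_top (a point): Centre of the top face of the rod's red grip, 156 mm from the tip.
- bracket: Fixed wooden bracket for the rod: foot 100 x 90 x 12 mm, an upright on its +x side, and a dark shelf 12 mm thick, its top 135 mm above the bench, with a through hole 20 mm in diameter. Origin: at bench level under the hole; z up. The rod hangs with its collar on the shelf, its tip 17 mm above the bench.
- bracket_hole (a point): Centre of the bracket's hole at the top of the shelf.
- glue: Amber glue bottle with a yellow cap, 60 mm in diameter, 150 mm tall. Bystander. Origin: centre of its underside.
- wax: Orange wax tin with a steel lid, 68 mm in diameter, 55 mm tall. Bystander. Origin: centre of its underside.
- mallet: Wooden mallet lying on the bench, handle 22 mm thick, head 48 x 90 x 48 mm, 210 mm long in all. Bystander. Origin: on the bench under the middle of the handle; x points along the handle to the head.
There are look-alikes about, which are no part of the job. What is shaped like the cup_medium but black or purple is not meant.

How it is judged:
By the outcome, as a careful person would: the job done as asked, in the order asked, and still so for the second after the job is handed in, with the robot touching nothing.
Of cup_large, cup_medium, cup_small only 2 to 3 are there at a start; the rules pass over those that are not, and their reading is None.
At some moment in a run one of cup_large, cup_medium may be knocked a few centimetres aside while the robot is not near it.
It also fails if it takes over 208 s, if anything falls off the work surface, if the arm or the gripper's body presses on something with over 40 N, if the wrist force passes 120 N, or if a joint passes its speed limit or range.

ROBOT

A 6-joint arm with a two-finger parallel gripper is mounted at the origin on the work surface. World frame = base frame: x ahead of the robot, y to its left, z up, the work surface at z = 0. Lengths are in m, angles in rad, forces in N, time in s.
With the tool pointing down it reaches from about 0.35 to 0.8 m from the base axis. Payload 7.3 kg.
Tool frame: the origin (TCP) lies between the finger pads; the fingertips stand 25 mm ahead of it and the grasp point (between the pads) lies 6 mm ahead of it (r.tip_extent is the distance from the TCP to the fingertips, in m); z points along the fingers, y is the direction in which the jaws open and shut (so a half turn about z gives the same grasp; the last joint's range is limited). The gripper opens to 85 mm and grips with 20 to 120 N. Pads are 22 mm wide; open, the fingers measure 114 mm over their backs; the gripper's body (76 mm by 85 mm) begins 54 mm behind the grasp point. The pads swing forward as they close: fully open they stand 13 mm farther back than shut.
Start: joints at [-0.146, 0.342, 1.524, -0, 1.275, -0.146], TCP at [0.525, 0, 0.256] pointing down, gripper open.
Joint ranges: [-2.53, 2.53], [-0.77, 2.02], [0.04, 2.7], [-1, 4.14], [0.28, 2.66], [-3.11, 3.11]. Speed limits (rad/s): [2.57, 2.57, 3.14, 3.14, 3.14, 3.14].

INTERFACE

Orientations are given as a unit quaternion [x, y, z, w].
In Python, from workcell import r, command_gripper, optics gives the robot as it stands. The module is installed in compiled form; this text tells all that it offers. Calls block until the motion is done:
- r.reach(position, orientation): joint-space move of the TCP to a pose.
- r.move_straight(position, orientation=None, speed=0.15, max_force=None): straight line of the TCP; orientation=None keeps the orientation; speed is the mean speed in m/s. With max_force (N) it stops when the force on the tool has changed by that much, and returns True; else False.
- r.movej(angles): joint-space move.
- command_gripper(opening, force=None): finger opening in m; force is the grip in N (None keeps the last); returns when the fingers have stopped.
- r.hold(seconds).
- r.solve_ik(position, orientation): joint angles nearest the present ones, or None.
- r.read_state(): the state.
- optics.get_image(name): name is "scene" or "side" or "wrist"; returns (picture, depth): 480x640x3 uint8, red, green, blue; 480x640 float32, m along the optical axis (not along the pixel's ray), 0 where there is no reading.
- optics.camera_model(name): a dict with "K" (3x3 intrinsics, pixels), "R" (3x3) and "t" (3): a world point X has camera coordinates R X + t; the wrist camera has in their place "tool_from_camera" (4x4, takes a point from camera to tool coordinates, whose origin is the TCP and whose axes are the flange's). Camera axes: x right, y down, z forward; pixel columns grow to the right and rows downward; lengths in m; the calibration is good to about 2 mm. A picture is of the moment at which its call begins: read the wrist's pose just before it. camera_model takes no time and is no camera call.
A pose or a line that the arm cannot do raises r.PlanningError and nothing moves.
- r.finish_job(): hands the job in, once; it reports no verdict.
The state is a dict: "time_s": time; "joint_positions": joint angles; "dq": joint speeds; "tau": joint torques, N m; "eef_pos": TCP position; "eef_rot": TCP orientation; "contact_force": force on the tool from outside, world axes, zero at the start; "torque": the same for the moment, N m; "grip_width": finger opening in m.
Only numpy, scipy, OpenCV 4.12 (cv2) and the standard library are available. Lean on these libraries where they do the work, as an engineer would, in place of code of your own. Each camera call takes 0.05 s, during which the arm holds its last target. There are 200 camera calls.

## Working session

There is one attempt and no reset: what is moved stays moved. The work goes in short steps, each a Python script; the robot and the scene stay as the last script left them, time stands still between calls to the robot, and variables do not carry over. Pictures are saved under pics/ and viewed, about 12 in all and at most 16, crops included, and the job is handed in when it is done.

```bash
mkdir -p pics; ls; python3 - <<'E'
from workcell import r, optics
import cv2, numpy as np
for n in ["scene","side"]:
    im,d=optics.get_image(n); cv2.imwrite(f"pics/{n}0.png",im[:,:,::-1]); np.savez(f"{n}0.npz",im=im,d=d)
    m=optics.camera_model(n); print(n,m["K"].round(1).tolist(),(-m["R"].T@m["t"]).round(3),m["R"].round(2).tolist())
print(optics.camera_model("wrist"))
print(r.read_state(), r.tip_extent)
E
```

```text
pics
scene [[484.3, 0.0, 324.3], [0.0, 484.3, 237.5], [0.0, 0.0, 1.0]] [0.982 0.283 0.939] [[-0.63, 0.78, 0.01], [0.65, 0.54, -0.53], [-0.42, -0.32, -0.85]]
side [[611.2, 0.0, 318.4], [0.0, 611.2, 235.8], [0.0, 0.0, 1.0]] [0.049 0.944 0.731] [[-0.89, -0.46, -0.01], [-0.21, 0.43, -0.88], [0.41, -0.78, -0.47]]
{'K': array([[406.46876455,   0.        , 312.29965629],
       [  0.        , 406.46876455, 231.94808933],
       [  0.        ,   0.        ,   1.        ]]), 'tool_from_camera': array([[ 2.02895598e-04, -9.45634670e-01, -3.25230734e-01,
         8.39915143e-02],
       [ 9.99999952e-01,  1.16015278e-04,  2.86527409e-04,
        -9.05175327e-04],
       [-2.33218518e-04, -3.25230776e-01,  9.45634648e-01,
        -1.17739323e-01],
       [ 0.00000000e+00,  0.00000000e+00,  0.00000000e+00,
         1.00000000e+00]])}
{'time_s': 0.1, 'joint_positions': array([-1.45986729e-01,  3.42647549e-01,  1.52492881e+00, -1.65239980e-05,
        1.27538079e+00, -1.46010386e-01]), 'dq': array([-9.13574861e-05, -3.39408334e-03, -3.02597271e-03, -6.37963330e-04,
        2.90200183e-04, -2.16701161e-04]), 'tau': array([ 1.46845858e-03, -4.34446299e+01, -2.46491075e+01, -2.49143095e-04,
        4.66253536e-03,  6.72989302e-06]), 'eef_pos': array([5.24678416e-01, 7.18994731e-05, 2.55695724e-01]), 'eef_rot': array([ 7.07096548e-01,  7.07116685e-01, -4.13447730e-04, -5.42756709e-04]), 'contact_force': array([-0.5829196 , -0.00973663, -0.11849353]), 'torque': array([ 0.00769969, -0.00989782, -0.03352714]), 'grip_width': 0.08530500220229115} 0.025
```

View pics/scene0.png

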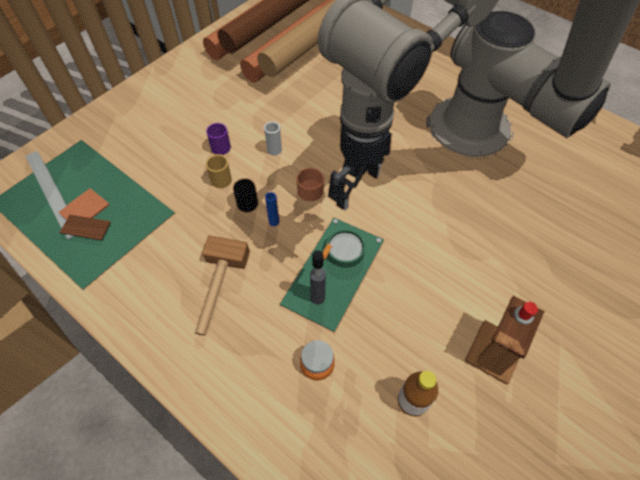

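View pics/side0.png

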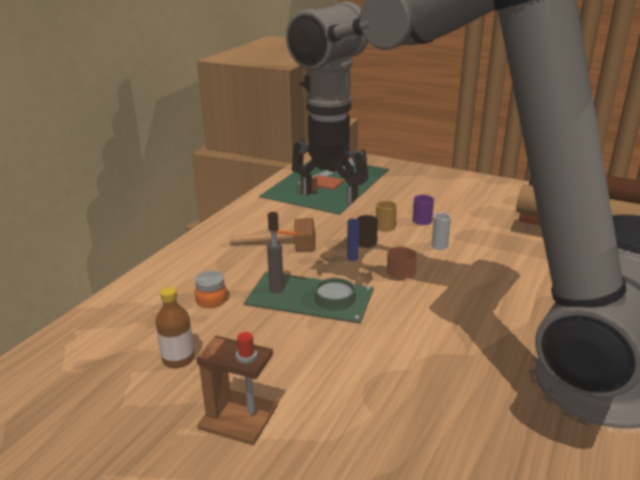

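```bash
cat > h.py <<'E'
import numpy as np, cv2
from scipy.spatial.transform import Rotation as Ro
from scipy.optimize import least_squares
from workcell import r, command_gripper, optics
def cloud(n, im_d=None, st=None):
    "image and per-pixel world points (NaN where no depth)"
    if n=="wrist": st=r.read_state()
    im,d=im_d if im_d is not None else optics.get_image(n)
    m=optics.camera_model(n); v,u=np.mgrid[:480,:640]
    p=np.stack([(u-m["K"][0,2])/m["K"][0,0]*d,(v-m["K"][1,2])/m["K"][1,1]*d,d],-1)
    if n=="wrist":
        T=m["tool_from_camera"]; p=p@T[:3,:3].T+T[:3,3]
        p=p@Ro.from_quat(st["eef_rot"]).as_matrix().T+st["eef_pos"]
    else: p=(p-m["t"])@m["R"]
    p[d<=0]=np.nan
    return im,p
def circ(P,R):
    f=lambda c:np.hypot(P[:,0]-c[0],P[:,1]-c[1])-R
    s=least_squares(f,np.median(P[:,:2],0),loss="soft_l1",f_scale=.001)
    return s.x, np.median(np.abs(s.fun))
def down(yaw):
    "tool pointing down, tool x axis at angle yaw in the world"
    c,s=np.cos(yaw),np.sin(yaw)
    return Ro.from_matrix(np.array([[c,s,0],[s,-c,0],[0,0,-1]])).as_quat()
E
python3 - <<'E'
from h import *
seeds={"large":[(310,185),(401,263),.033,.048],"medium":[(219,171),(386,216),.0265,.065],"small":[(273,138),(441,231),.02,.082],"core":[(272,209),(353,240),.0135,.1],
"black":[(246,195),(367,231),.0265,.065],"purple":[(219,139),(423,210),.0265,.065],"wax":[(318,358),(210,290),.034,.055],"glue":[(416,395),(176,335),.03,.1],"knob":[(318,260),(273,222),.011,.2],"grip":[(529,311),(245,345),.012,.173]}
C={}
for n in ["scene","side"]:
    z=np.load(n+"0.npz"); C[n]=cloud(n,(z["im"],z["d"]))
for k,(a,b,R,h) in seeds.items():
    for n,(u,v) in zip(["scene","side"],(a,b)):
        im,p=C[n]; q=p[v-4:v+5,u-4:u+5].reshape(-1,3); s=np.nanmedian(q,0)
        P=p.reshape(-1,3); P=P[(np.hypot(P[:,0]-s[0],P[:,1]-s[1])<2*R+.003)&(P[:,2]>.012)]
        W=P[P[:,2]<h-.006] if k!="grip" else P[P[:,2]>.146]
        if k=="knob": W=P[P[:,2]>P[:,2].max()-.03]
        c,e=circ(W,R); print(k,n,c.round(4),"res",round(e,4),len(W),"zmax",np.nanpercentile(P[:,2],99).round(4))
# fixture plate and pot
for n,(u,v) in zip(["scene","side"],[(346,248),(335,292)]):
    im,p=C[n]; s=np.nanmedian(p[v-6:v+7,u-6:u+7].reshape(-1,3),0); print("bed",n,s.round(4))
    P=p.reshape(-1,3); d=np.hypot(P[:,0]-s[0],P[:,1]-s[1])
    rim=P[(d<.055)&(P[:,2]>.028)&(P[:,2]<.036)]; print("rim",circ(rim,.0405),len(rim))
E
```

```text
large scene [ 0.4398 -0.1861] res 0.002 394 zmax 0.0502
large side [ 0.4381 -0.1875] res 0.002 555 zmax 0.0493
medium scene [ 0.5538 -0.3756] res 0.0018 491 zmax 0.0666
medium side [ 0.553  -0.3778] res 0.0019 408 zmax 0.067
small scene [ 0.3975 -0.3425] res 0.0012 365 zmax 0.0839
small side [ 0.3972 -0.3435] res 0.0015 439 zmax 0.083
core scene [ 0.5623 -0.194 ] res 0.0007 278 zmax 0.1014
core side [ 0.5624 -0.195 ] res 0.0013 372 zmax 0.1008
black scene [ 0.5647 -0.2766] res 0.0018 490 zmax 0.0671
black side [ 0.564  -0.2781] res 0.002 411 zmax 0.0974
purple scene [ 0.4805 -0.452 ] res 0.0016 449 zmax 0.0666
purple side [ 0.4795 -0.4537] res 0.0019 404 zmax 0.0659
wax scene [0.7541 0.0953] res 0.0018 296 zmax 0.0579
wax side [0.7197 0.14  ] res 0.0072 503 zmax 0.0575
glue scene [0.6962 0.2822] res 0.0004 493 zmax 0.1516
glue side [0.6595 0.3191] res 0.0059 1294 zmax 0.1506
knob scene [0.6484 0.0093] res 0.001 178 zmax 0.1904
knob side [0.6487 0.0078] res 0.0014 163 zmax 0.1891
grip scene [0.4879 0.3531] res 0.001 250 zmax 0.1752
grip side [0.4885 0.352 ] res 0.001 345 zmax 0.1737
bed scene [ 0.5224 -0.0138  0.0219]
rim (array([ 0.52273174, -0.0155676 ]), np.float64(0.001388109138243089)) 249
bed side [ 0.5195 -0.0158  0.0222]
rim (array([ 0.520535  , -0.01546879]), np.float64(0.0015392634858864551)) 249
```

```bash
python3 - <<'E'
from h import *
q=down(np.pi/2)
for w in (.066,.027):
    command_gripper(w,20)
    if w==.066: r.reach([.45,.12,.06],q)
    t=r.move_straight([.45,.12,.005],speed=.04,max_force=4)
    s=r.read_state(); print(w,s["grip_width"],t,"tip ext",s["eef_pos"][2],r.tip_extent)
    r.move_straight([.45,.12,.06])
command_gripper(.085,30)
for i,yaw in enumerate((np.pi,np.pi/2)):
    r.reach([.52,-.016,.20],down(yaw)); im,p=cloud("wrist"); cv2.imwrite(f"pics/pot{i}.png",im[:,:,::-1])
    P=p.reshape(-1,3); d=np.hypot(P[:,0]-.5215,P[:,1]+.0155)
    rim=P[(d<.055)&(P[:,2]>.028)&(P[:,2]<.037)]; print("rim",circ(rim,.0405),len(rim), rim[:,2].max())
    b=P[d<.025]; print("bed",np.median(b,0).round(4))
    # knob
    d=np.hypot(P[:,0]-.6485,P[:,1]-.0085); k=P[(d<.03)&(P[:,2]>.1)]; print(len(k), k[:,2].max() if len(k) else 0)
print(r.read_state()["time_s"])
E
```

```text
0.066 0.06580261499034783 True tip ext 0.018404187891708116 0.025
0.027 0.026755388725504942 True tip ext 0.024783299632862448 0.025
rim (array([ 0.51893018, -0.0169412 ]), np.float64(0.0013142465850184762)) 2439 0.03414870810635673
bed [ 0.5084 -0.0158  0.2504]
1261 0.12215538555117363
rim (array([ 0.5200781 , -0.01610495]), np.float64(0.0013094361009914832)) 2417 0.034047408620825725
bed [ 0.5204 -0.0054  0.2507]
7236 0.1845089122477259
8.2333
```

```bash
cat >> h.py <<'E'
POT=np.array([.5206,-.016])
def tip(w): return .0248-(w-.027)/.039*.0064   # tips ahead of TCP at opening w (measured)
def look(xy,R,h,yaw=np.pi,near=.06,zr=.006):
    r.reach([xy[0],xy[1],h+.135],down(yaw)); im,p=cloud("wrist"); P=p.reshape(-1,3)
    c=np.array(xy)
    for rad in (near,R+.02,R+.008):
        d=np.hypot(P[:,0]-c[0],P[:,1]-c[1]); Q=P[(d<rad)&(abs(P[:,2]-h)<zr)]
        c,e=circ(Q,R-.00175)
    print("look",c.round(4),round(e,4),len(Q),np.median(Q[:,2]).round(4)); return c,im
def pick(c,R,h,depth=.018,yaw=np.pi,force=30,op=.085,two=True):
    zc=h-depth+tip(2*R)
    command_gripper(op)
    if two:
        r.reach([*c,zc+.03],down(yaw-np.pi/2)); r.move_straight([*c,zc],speed=.1)
        command_gripper(2*R-.002,20); command_gripper(op)
        r.move_straight([*c,zc+.012+.01],speed=.15)
    r.reach([*c,zc+.03],down(yaw)); r.move_straight([*c,zc],speed=.1)
    command_gripper(2*R-.01,force); s=r.read_state()
    print("grip",s["grip_width"].round(4),"t",s["time_s"].round(1)); return zc
def place(zc,zb,c=None,yaw=np.pi,hi=.1,f=6,op=.085):
    "lower so that the bottom (zc above-bench TCP when standing on bench) meets height zb"
    c=POT if c is None else c; q=down(yaw)
    p=r.read_state()["eef_pos"]; r.move_straight([p[0],p[1],zc+hi],speed=.25)
    r.move_straight([*c,zc+hi],q,speed=.25); r.move_straight([*c,zc+zb+.012],speed=.15)
    r.hold(.2); hit=r.move_straight([*c,zc+zb-.012],speed=.03,max_force=f)
    s=r.read_state(); print("hit",hit,"bottom z",(s["eef_pos"][2]-zc).round(4),s["contact_force"].round(1),"t",s["time_s"].round(1))
    return s["eef_pos"][2]-zc
E
python3 - <<'E'
from h import *
im,d=optics.get_image("scene"); _,p=cloud("scene",(im,d)); P=p.reshape(-1,3)
c,im=look([.439,-.187],.033,.048); cv2.imwrite("pics/large.png",im[:,:,::-1])
zc=pick(c,.033,.048)
b=place(zc,.020)
im,d=optics.get_image("wrist"); cv2.imwrite("pics/l_in.png",im[:,:,::-1])
im,d=optics.get_image("side"); cv2.imwrite("pics/l_in_s.png",cv2.resize(im[180:360,220:480,::-1],None,fx=3,fy=3))
E
```

```text
look [ 0.4359 -0.188 ] 0.0009 1909 0.0476Traceback (most recent call last):
  File "<stdin>", line 4, in <module>
  File "h.py", line 43, in pick
    print("grip",s["grip_width"].round(4),"t",s["time_s"].round(1)); return zc
                 ^^^^^^^^^^^^^^^^^^^^^
AttributeError: 'float' object has no attribute 'round'
```

```bash
sed -i 's/s\["grip_width"\].round(4)/round(float(s["grip_width"]),4)/; s/s\["time_s"\].round(1)/round(float(s["time_s"]),1)/g' h.py
python3 - <<'E'
from h import *
print(r.read_state()["grip_width"])
zc=.048-.018+tip(.066)
b=place(zc,.020)
im,d=optics.get_image("side"); cv2.imwrite("pics/l_in_s.png",cv2.resize(im[180:360,220:480,::-1],None,fx=3,fy=3))
E
```

```text
0.06380474117449828
hit True bottom z 0.0227 [-0.2 -0.7  2.5] t 17.9
```

View pics/l_in_s.png

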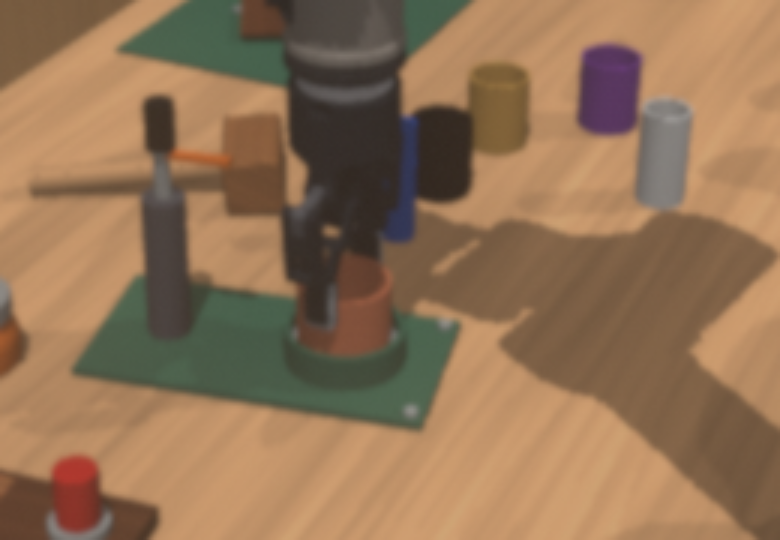

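```bash
python3 - <<'E'
from h import *
command_gripper(.08); r.move_straight([*POT,.16],speed=.25)
im,d=optics.get_image("scene"); cv2.imwrite("pics/scene1.png",im[100:340,180:500,::-1])
c,im=look([.5535,-.377],.0265,.065); cv2.imwrite("pics/med.png",im[:,:,::-1])
E
```

```text
look [ 0.5508 -0.3775] 0.0009 1512 0.0646
```

View pics/med.png

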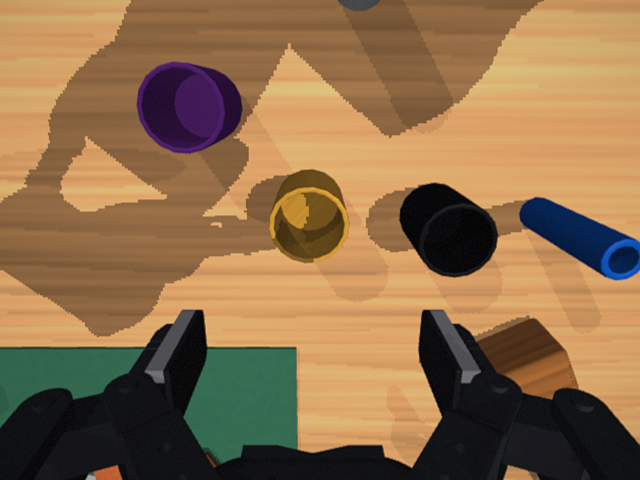

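```bash
python3 - <<'E'
from h import *
zc=pick(np.array([.5525,-.377]),.0265,.065,op=.075,depth=.017)
b=place(zc,.0275)
im,d=optics.get_image("side"); cv2.imwrite("pics/m_in_s.png",cv2.resize(im[180:360,220:480,::-1],None,fx=3,fy=3))
E
```

```text
grip 0.0514 t 25.5
hit True bottom z 0.028 [ 0.6 -0.8  4.6] t 28.9
```

View pics/m_in_s.png

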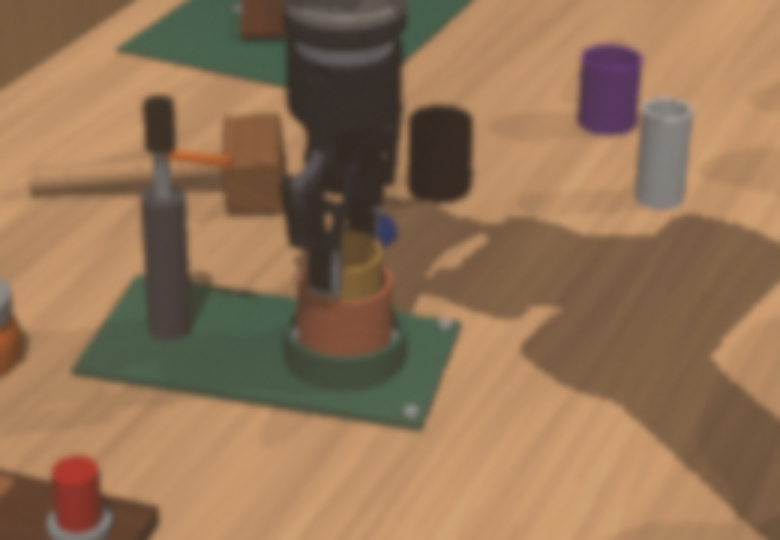

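```bash
python3 - <<'E'
from h import *
command_gripper(.07); r.move_straight([*POT,.2],speed=.25)
im,d=optics.get_image("scene"); cv2.imwrite("pics/scene2.png",cv2.resize(im[100:340,180:500,::-1],None,fx=2.4,fy=2.4))
for n in("scene","side"):
    im,p=cloud(n); hsv=cv2.cvtColor(im,cv2.COLOR_RGB2HSV); m=cv2.inRange(hsv,(105,120,40),(125,255,255))>0
    P=p[m]; P=P[(P[:,2]>.005)&(P[:,0]>.3)&(P[:,0]<.8)&(abs(P[:,1])<.35)]; print(n,len(P),np.percentile(P,[2,50,98],axis=0).round(3).tolist())
print(r.read_state()["time_s"])
E
```

```text
scene 408 [[0.565, -0.174, 0.013], [0.579, -0.125, 0.024], [0.592, -0.081, 0.028]]Traceback (most recent call last):
  File "<stdin>", line 6, in <module>
    return _quantile_unchecked(
        a, q, axis, out, overwrite_input, method, keepdims, weights)
    return _ureduce(a,
                    func=_quantile_ureduce_func,
    ...<5 lines>...
                    overwrite_input=overwrite_input,
                    method=method)
    r = func(a, **kwargs)
    result = _quantile(arr,
                       quantiles=q,
    ...<2 lines>...
                       out=out,
                       weights=wgt)
    slices_having_nans = np.isnan(arr[-1, ...])
                                  ~~~^^^^^^^^^
IndexError: index -1 is out of bounds for axis 0 with size 0
```

View pics/scene2.png

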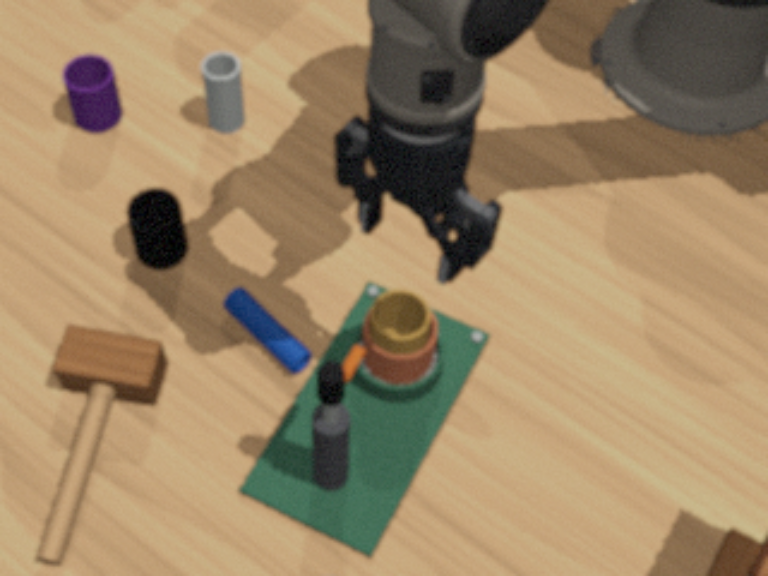

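```bash
cat >> h.py <<'E'
def seecore():
    im,p=cloud("wrist"); hsv=cv2.cvtColor(im,cv2.COLOR_RGB2HSV); m=cv2.inRange(hsv,(105,120,30),(125,255,255))
    m=cv2.morphologyEx(m,cv2.MORPH_OPEN,np.ones((3,3)))>0; P=p[m]; P=P[(P[:,2]>.004)&(P[:,2]<.05)]
    T=P[P[:,2]>.02]; c=T[:,:2].mean(0); a=np.linalg.svd(T[:,:2]-c,full_matrices=False)[2][0]; a*=np.sign(a[1]); n=np.array([-a[1],a[0]])
    s=(P[:,:2]-c)@a; w=(P[:,:2]-c)@n; lo,hi=np.percentile(s,[1,99])
    ctr=c+a*(lo+hi)/2+n*np.mean(np.percentile(w,[2,98])); print("core",ctr.round(4),"a",a.round(3),"len",round(hi-lo,4),"ztop",np.percentile(P[:,2],98).round(4)); return im,ctr,a
E
python3 - <<'E'
from h import *
r.reach([.579,-.127,.16],down(1.29)); im,c,a=seecore(); cv2.imwrite("pics/core1.png",im[:,:,::-1])
def q(u,t):  # tool pitched t from straight down towards horizontal direction u, tool x leaning up
    u=np.array([*u,0]); k=np.array([0,0,1.]); z=np.sin(t)*u-np.cos(t)*k; x=np.cos(t)*u+np.sin(t)*k
    return Ro.from_matrix(np.stack([x,np.cross(z,x),z],1)).as_quat()
for X,Y in ((.56,.17),(.62,.19),(.5,.15),(.58,.05),(.52,-.22)):
    for az in (0,.5,1.,1.5):
        g=np.arctan2(Y,X)+az; u=np.array([np.cos(g),np.sin(g)])
        print(X,Y,az,[(z,t) for z in (.07,.15,.3) for t in (60,75,90) if r.solve_ik([*(np.array([X,Y])-.0145*u),z],q(u,np.radians(t))) is not None])
E
```

```text
core [ 0.5735 -0.1289] a [0.14 0.99] len 0.0975 ztop 0.0272
0.56 0.17 0 [(0.07, 60), (0.07, 75), (0.07, 90), (0.15, 60), (0.15, 75), (0.15, 90), (0.3, 75), (0.3, 90)]
0.56 0.17 0.5 [(0.07, 60), (0.07, 75), (0.07, 90), (0.15, 60), (0.15, 75), (0.15, 90), (0.3, 60), (0.3, 75), (0.3, 90)]
0.56 0.17 1.0 [(0.07, 60), (0.07, 75), (0.07, 90), (0.15, 60), (0.15, 75), (0.15, 90), (0.3, 60), (0.3, 75), (0.3, 90)]
0.56 0.17 1.5 [(0.07, 60), (0.07, 75), (0.07, 90), (0.15, 60), (0.15, 75), (0.15, 90), (0.3, 60), (0.3, 75), (0.3, 90)]
0.62 0.19 0 [(0.07, 60), (0.07, 75), (0.07, 90), (0.15, 60), (0.15, 75), (0.15, 90), (0.3, 75), (0.3, 90)]
0.62 0.19 0.5 [(0.07, 60), (0.07, 75), (0.07, 90), (0.15, 60), (0.15, 75), (0.15, 90), (0.3, 60), (0.3, 75), (0.3, 90)]
0.62 0.19 1.0 [(0.07, 60), (0.07, 75), (0.07, 90), (0.15, 60), (0.15, 75), (0.15, 90), (0.3, 60), (0.3, 75), (0.3, 90)]
0.62 0.19 1.5 [(0.07, 60), (0.07, 75), (0.07, 90), (0.15, 60), (0.15, 75), (0.15, 90), (0.3, 60), (0.3, 75), (0.3, 90)]
0.5 0.15 0 [(0.07, 60), (0.07, 75), (0.07, 90), (0.15, 60), (0.15, 75), (0.15, 90), (0.3, 60), (0.3, 75), 
[... 616 characters left out ...]
 60), (0.07, 75), (0.07, 90), (0.15, 60), (0.15, 75), (0.15, 90), (0.3, 60), (0.3, 75), (0.3, 90)]
0.58 0.05 1.5 [(0.07, 60), (0.07, 75), (0.07, 90), (0.15, 60), (0.15, 75), (0.15, 90), (0.3, 60), (0.3, 75), (0.3, 90)]
0.52 -0.22 0 [(0.07, 60), (0.07, 75), (0.07, 90), (0.15, 60), (0.15, 75), (0.15, 90), (0.3, 60), (0.3, 75), (0.3, 90)]
0.52 -0.22 0.5 [(0.07, 60), (0.07, 75), (0.07, 90), (0.15, 60), (0.15, 75), (0.15, 90), (0.3, 60), (0.3, 75), (0.3, 90)]
0.52 -0.22 1.0 [(0.07, 60), (0.07, 75), (0.07, 90), (0.15, 60), (0.15, 75), (0.15, 90), (0.3, 60), (0.3, 75), (0.3, 90)]
0.52 -0.22 1.5 [(0.07, 60), (0.07, 75), (0.07, 90), (0.15, 60), (0.15, 75), (0.15, 90), (0.3, 60), (0.3, 75), (0.3, 90)]
```

View pics/core1.png

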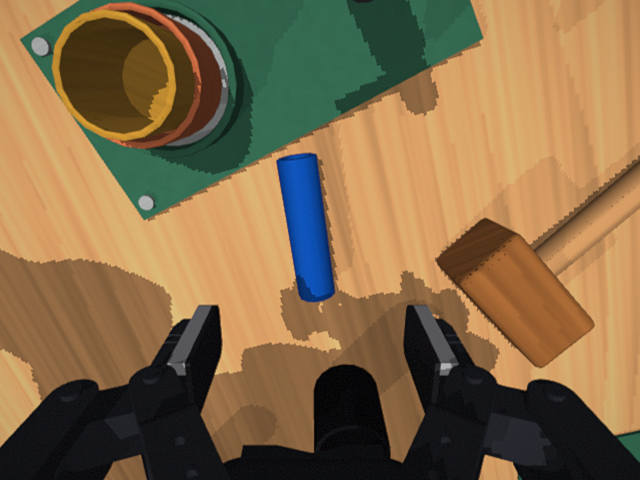

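```bash
cat >> h.py <<'E'
def qh(u,t):
    "tool pitched t rad from straight down towards horizontal direction u, tool x leaning up"
    u=np.array([*u,0]); k=np.array([0,0,1.]); z=np.sin(t)*u-np.cos(t)*k; x=np.cos(t)*u+np.sin(t)*k
    return Ro.from_matrix(np.stack([x,np.cross(z,x),z],1)).as_quat()
E
python3 - <<'E'
from h import *
im,c,a=seecore(); yaw=np.arctan2(a[1],a[0]); g=c+.015*a
command_gripper(.05); r.reach([*g,.08],down(yaw)); r.move_straight([*g,.028],speed=.1)
command_gripper(.015,60); print("w",r.read_state()["grip_width"])
r.move_straight([*g,.30],speed=.25)
th=np.arctan2(.17,.56)+.5; u=np.array([np.cos(th),np.sin(th)]); T=np.array([.56,.17])-.0145*u; q=qh(u,np.pi/2)
r.reach([*T,.30],q); r.move_straight([*T,.085],speed=.2)
print("w",r.read_state()["grip_width"],r.read_state()["time_s"])
im,d=optics.get_image("side"); cv2.imwrite("pics/up.png",cv2.resize(im[150:420,130:430,::-1],None,fx=2.2,fy=2.2))
E
```

```text
core [ 0.5735 -0.1289] a [0.141 0.99 ] len 0.0975 ztop 0.0272
w 0.024576240776453206
w 0.024195774318132007 37.5417
```

View pics/up.png

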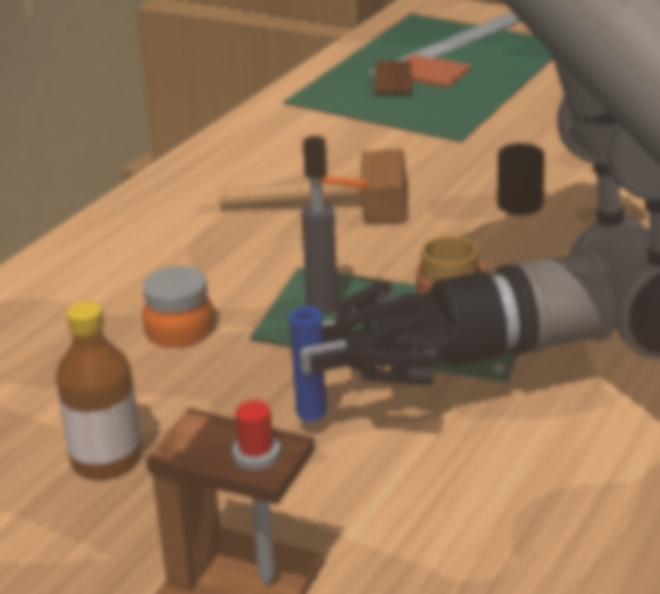

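```bash
python3 - <<'E'
from h import *
s=r.read_state(); T=s["eef_pos"][:2]; th=np.arctan2(.17,.56)+.5; u=np.array([np.cos(th),np.sin(th)])
print(r.move_straight([*T,.05],speed=.03,max_force=4)); print(r.read_state()["eef_pos"][2])
command_gripper(.045,30); r.move_straight([*(T-.09*u),r.read_state()["eef_pos"][2]+.005],speed=.15)
im,p=cloud("scene"); P=p.reshape(-1,3); d=np.hypot(P[:,0]-.56,P[:,1]-.17); Q=P[(d<.04)&(P[:,2]>.02)&(P[:,2]<.094)]
print("core",circ(Q,.0135),np.percentile(P[d<.03][:,2],99))
cv2.imwrite("pics/up2.png",cv2.resize(im[200:400,280:520,::-1],None,fx=2.2,fy=2.2))
r.move_straight([*(T-.09*u),.25],speed=.25)
command_gripper(.065); c,im=look([.397,-.343],.02,.082); 
zc=pick(c+[.0015,.0005],.02,.082,op=.065,depth=.017)
b=place(zc,.0325,hi=.14)
im,d=optics.get_image("side"); cv2.imwrite("pics/s_in_s.png",cv2.resize(im[150:420,130:430,::-1],None,fx=2.2,fy=2.2))
E
```

```text
True
0.06603683615627204
core (array([0.56184615, 0.17165773]), np.float64(0.0005506133097262604)) 0.1016418147970982
look [ 0.3948 -0.3435] 0.0009 1112 0.0817
grip 0.0393 t 47.6
hit True bottom z 0.033 [-1.  -1.1  5.1] t 51.4
```

View pics/s_in_s.png

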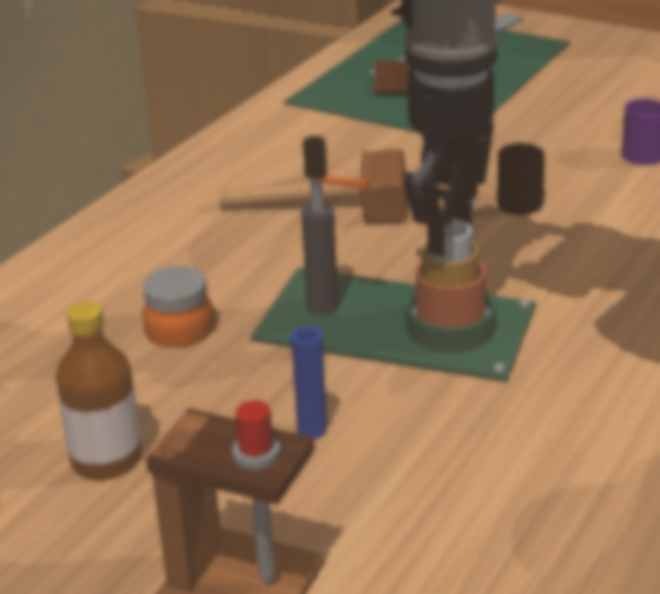

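```bash
python3 - <<'E'
from h import *
command_gripper(.06); r.move_straight([*POT,.26],speed=.25)
c,im=look([.561,.171],.01275,.1); c=(c+[.0015,.0005]+[.5615,.1712])/2
zc=pick(c,.0135,.1,op=.05,depth=.017)
b=place(zc,.0375,hi=.15)
im,d=optics.get_image("side"); cv2.imwrite("pics/c_in_s.png",cv2.resize(im[150:350,230:430,::-1],None,fx=3,fy=3))
E
```

```text
look [0.5589 0.1711] 0.0012 857 0.0997
grip 0.0245 t 58.6
hit True bottom z 0.0379 [-1.  -0.3  4.4] t 61.8
```

View pics/c_in_s.png

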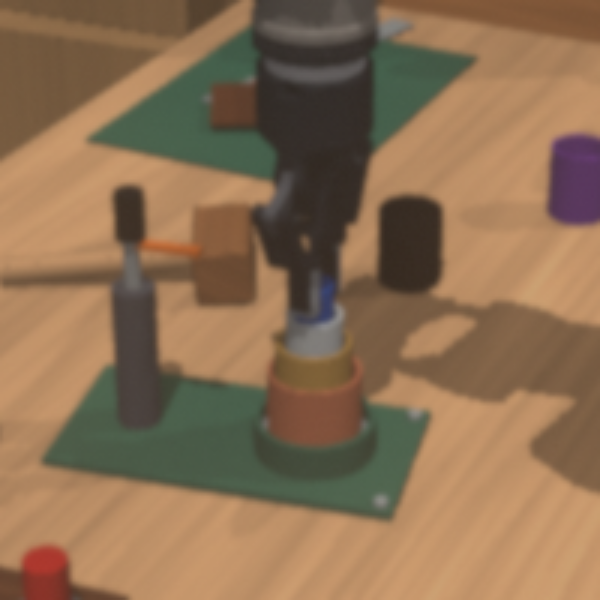

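```bash
python3 - <<'E'
from h import *
command_gripper(.05); r.move_straight([*POT,.272],speed=.2)
c,im=look(POT,.01275,.138,near=.03); print("core est",(c+[.002,.0003]).round(4),"vs",POT)
r.reach([.45,.2,.32],down(np.pi)); r.reach([.488,.3525,.31],down(np.pi))
im,p=cloud("wrist"); P=p.reshape(-1,3); d=np.hypot(P[:,0]-.488,P[:,1]-.3525); Q=P[(d<.03)&(abs(P[:,2]-.173)<.006)]
t=Q[:,:2].mean(0); print("rod top",t.round(4),np.ptp(Q[:,:2],axis=0).round(4),np.median(Q[:,2]).round(4),len(Q))
cv2.imwrite("pics/rod.png",im[:,:,::-1])
im,d=optics.get_image("scene"); cv2.imwrite("pics/nest.png",cv2.resize(im[170:370,260:500,::-1],None,fx=2.2,fy=2.2)); print(r.read_state()["time_s"])
E
```

```text
look [ 0.5182 -0.0165] 0.0012 838 0.137
core est [ 0.5202 -0.0162] vs [ 0.5206 -0.016 ]
rod top [0.4853 0.3526] [0.0236 0.0239] 0.1729 1000
65.0
```

View pics/rod.png

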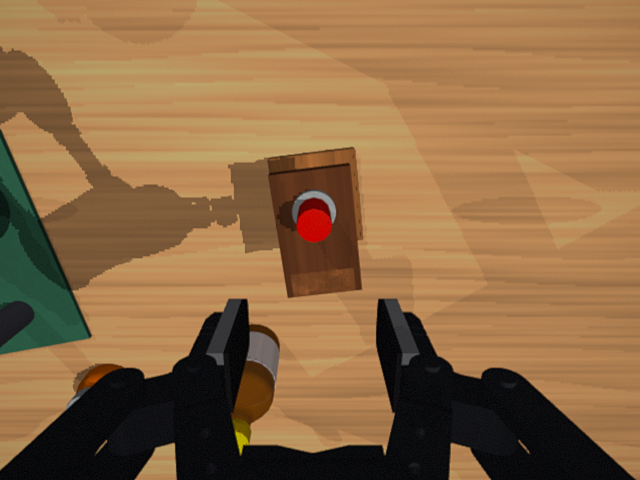

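```bash
python3 - <<'E'
from h import *
c=np.array([.4877,.3528]); zc=pick(c,.012,.173,depth=.028,op=.05,force=40)
z0=r.read_state()["eef_pos"][2]; print("z",zc,z0)
r.move_straight([*c,zc+.16],speed=.2); p=r.read_state(); print(p["eef_pos"].round(4),p["contact_force"].round(1))
r.move_straight([.5206,-.016,zc+.16],speed=.2); r.hold(.3)
im,d=optics.get_image("side"); cv2.imwrite("pics/r_over.png",cv2.resize(im[80:350,230:450,::-1],None,fx=2.2,fy=2.2))
r.move_straight([*POT,zc+.128],speed=.1); f0=r.read_state()["contact_force"]
hit=r.move_straight([*POT,zc+.015],speed=.06,max_force=5)
s=r.read_state(); print(hit,"tip z",(s["eef_pos"][2]-z0+.017).round(4),s["contact_force"].round(1),f0.round(1),s["grip_width"],s["time_s"])
E
```

```text
grip 0.0227 t 70.3
z 0.1702923076923077 0.17119521265369494
[0.4872 0.3526 0.3287] [-0.9 -0.1 -1.7]
True tip z 0.0421 [-0.6  0.4  6.9] [ 0.1  0.2 -0.5] 0.022782384744234666 75.5833
```

```bash
cat >> h.py <<'E'
def disk(P,xy,z,rad=.03,zr=.006):
    d=np.hypot(P[:,0]-xy[0],P[:,1]-xy[1]); Q=P[(d<rad)&(abs(P[:,2]-z)<zr)]
    return Q.mean(0).round(4),np.median(Q[:,2]).round(4),np.ptp(Q[:,:2],axis=0).round(4),len(Q)
def flag(im,p):
    hsv=cv2.cvtColor(im,cv2.COLOR_RGB2HSV); m=cv2.inRange(hsv,(5,150,100),(20,255,255))>0
    P=p[m]; P=P[(P[:,2]>.12)&(P[:,2]<.24)&(np.hypot(P[:,0]-.6,P[:,1])<.06)]
    if len(P)<5: return None
    Q=P[abs(P[:,2]-np.percentile(P[:,2],90))<.003]
    return np.median(Q[:,2]).round(4),len(P),P.min(0).round(4),P.max(0).round(4)
E
python3 - <<'E'
from h import *
command_gripper(.05); r.hold(.5); z=r.read_state()["eef_pos"][2]; r.move_straight([*POT,z+.04],speed=.1); r.move_straight([*POT,.334],speed=.2)
im,p=cloud("wrist"); P=p.reshape(-1,3); print("rod",disk(P,POT,.1985)); print("flag",flag(im,p)); cv2.imwrite("pics/w_rod.png",im[:,:,::-1])
ims,p=cloud("side"); print("side rod",disk(p.reshape(-1,3),POT,.1985,.02),"flag",flag(ims,p)); cv2.imwrite("pics/r_in.png",cv2.resize(ims[110:310,230:430,::-1],None,fx=3,fy=3))
r.reach([.62,.005,.33],down(np.pi)); im,p=cloud("wrist"); P=p.reshape(-1,3)
print("knob",disk(P,[.648,.0085],.189)); print("flag",flag(im,p)); print("rod",disk(P,POT,.1985));cv2.imwrite("pics/w_knob.png",im[:,:,::-1]); print(r.read_state()["time_s"])
E
```

```text
rod (array([ 0.5167, -0.0137,  0.198 ]), np.float64(0.1982), array([0.0237, 0.0231]), 1011)
flag (np.float64(0.1511), 483, array([ 0.5973, -0.0051,  0.1351]), array([0.6466, 0.0118, 0.1529]))
side rod (array([ 0.5179, -0.0109,  0.1967]), np.float64(0.1972), array([0.0233, 0.0311]), 78) flag (np.float64(0.1506), 73, array([ 0.5985, -0.0072,  0.1451]), array([0.6408, 0.0144, 0.1535]))
knob (array([0.6456, 0.009 , 0.1886]), np.float64(0.1889), array([0.0214, 0.0215]), 764)
flag (np.float64(0.1511), 647, array([ 0.5972, -0.0051,  0.1483]), array([0.6391, 0.0113, 0.157 ]))
rod (array([ 0.5178, -0.0134,  0.1982]), np.float64(0.1982), array([0.0237, 0.0237]), 1470)
78.2917
```

View pics/r_in.png

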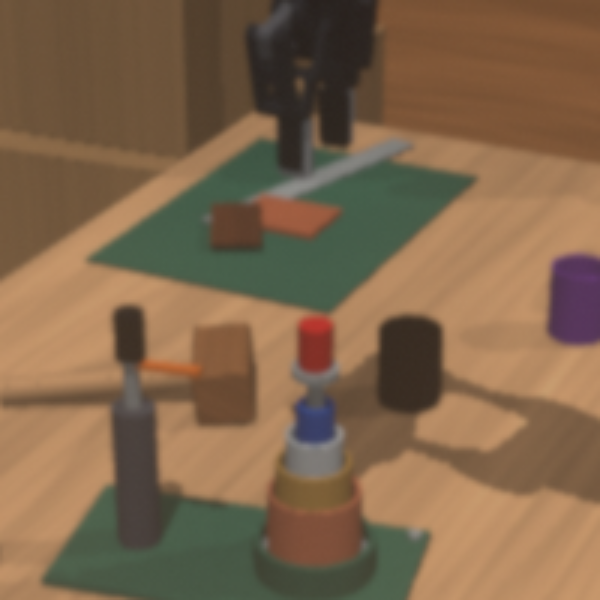

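View pics/w_knob.png

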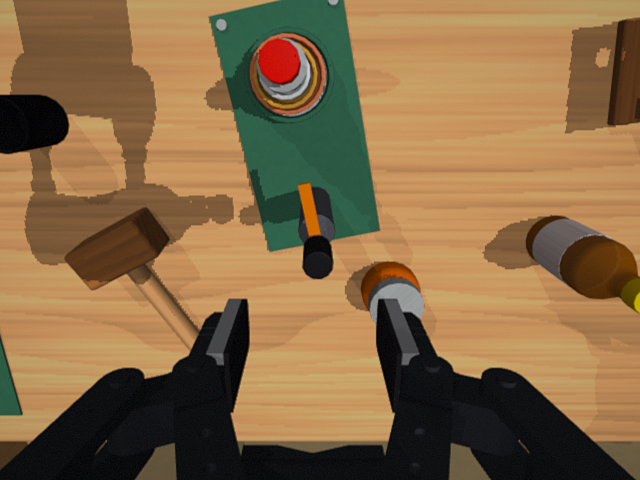

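```bash
python3 - <<'E'
from h import *
k=np.array([.648,.0088]); z=.1866
command_gripper(.05); r.reach([*k,.25],down(np.pi)); r.move_straight([*k,z],speed=.1)
command_gripper(.012,40); s=r.read_state(); print(s["grip_width"],s["eef_pos"].round(4),s["contact_force"].round(1))
z1=s["eef_pos"][2]; r.move_straight([*s["eef_pos"][:2],z1+.0473],speed=.04); r.hold(.5)
s=r.read_state(); print(s["eef_pos"].round(4)-[0,0,z1],s["contact_force"].round(1))
command_gripper(.05); s=r.read_state(); r.move_straight([*k,s["eef_pos"][2]+.05],speed=.12); r.reach([.62,.005,.36],down(np.pi))
im,p=cloud("wrist"); P=p.reshape(-1,3)
print("knob",disk(P,[.648,.0085],.236)); print("flag",flag(im,p)); print("rod",disk(P,POT,.1985))
im,p=cloud("side"); cv2.imwrite("pics/f_s.png",cv2.resize(im[110:310,230:430,::-1],None,fx=3,fy=3)); print("side",flag(im,p),disk(p.reshape(-1,3),POT,.1985,.02)); print(r.read_state()["time_s"])
E
```

```text
0.02083690721580734 [0.6483 0.0088 0.1874] [-0.6  0.7  4. ]
[0.6483     0.0088     0.04756636] [ 0.4  0.9 -1.2]
knob (array([0.6454, 0.009 , 0.2359]), np.float64(0.2363), array([0.0222, 0.0212]), 858)
flag (np.float64(0.1984), 706, array([ 0.5973, -0.005 ,  0.1952]), array([0.6394, 0.0115, 0.2028]))
rod (array([ 0.5178, -0.0134,  0.1981]), np.float64(0.1981), array([0.0236, 0.0237]), 1145)
side (np.float64(0.198), 69, array([ 0.6001, -0.0043,  0.1935]), array([0.639 , 0.0129, 0.2009])) (array([ 0.5179, -0.0106,  0.1971]), np.float64(0.1975), array([0.023 , 0.0241]), 77)
83.4167
```

View pics/f_s.png

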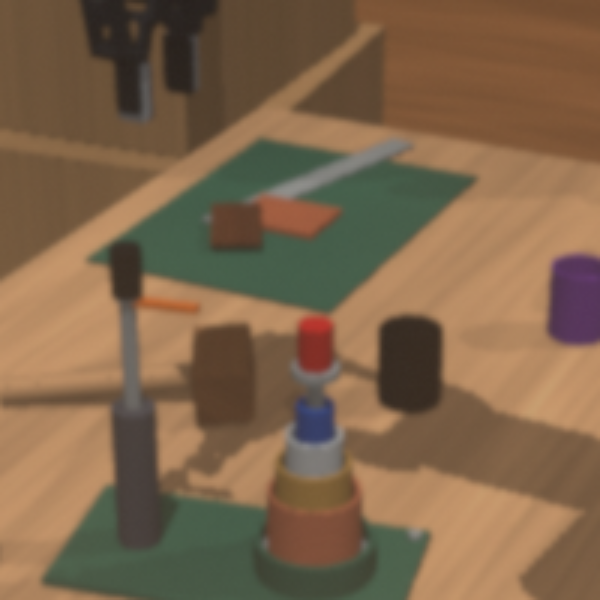

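```bash
python3 - <<'E'
from h import *
g=np.array([.5202,-.0148]); z=.1985-.028+tip(.024)
r.move_straight([.58,.0,.36],speed=.3) ; r.reach([*g,.30],down(np.pi)); r.move_straight([*g,z],speed=.12)
command_gripper(.014,40); print(r.read_state()["grip_width"])
print(r.move_straight([*g,z+.135],speed=.12,max_force=15))
im,d=optics.get_image("side"); cv2.imwrite("pics/lift.png",cv2.resize(im[80:310,230:430,::-1],None,fx=2.6,fy=2.6))
c=np.array([.4877,.3528]); r.move_straight([*c,z+.135],speed=.2)
r.move_straight([*c,.170+.145],speed=.1); r.hold(.3)
hit=r.move_straight([*c,.165],speed=.06,max_force=4); s=r.read_state(); print(hit,s["eef_pos"].round(4),s["contact_force"].round(1),s["time_s"])
im,d=optics.get_image("side"); cv2.imwrite("pics/back.png",cv2.resize(im[200:460,130:430,::-1],None,fx=2.2,fy=2.2))
E
python3 -c "
import cv2,numpy as np
a=cv2.imread('pics/lift.png');b=cv2.imread('pics/back.png');h=400
f=lambda i:cv2.resize(i,(int(i.shape[1]*h/i.shape[0]),h));cv2.imwrite('pics/both.png',np.hstack([f(a),f(b)]))"
```

```text
0.022514831412328802
False
True [0.4878 0.3528 0.1715] [ 1.  -0.3  3.9] 91.5667
```

View pics/both.png

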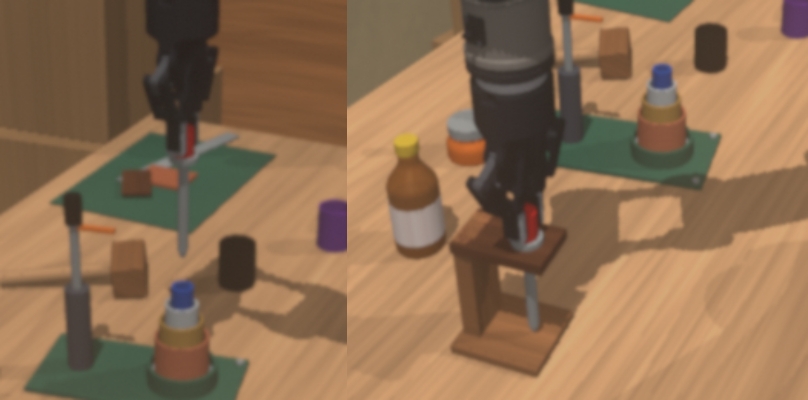

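Rod is back through the hole with its collar on the shelf (z as at the start); the nest is intact. Release, retreat, and make a last check.

```bash
python3 - <<'E'
from h import *
c=[.4877,.3528]
command_gripper(.05); r.move_straight([*c,.23],speed=.1); r.move_straight([*c,.31],speed=.2)
im,p=cloud("wrist"); print("rod in bracket",disk(p.reshape(-1,3),c,.173))
r.reach([.42,.1,.36],down(np.pi))
for n in("scene","side"):
    im,p=cloud(n); P=p.reshape(-1,3); print(n,"flag",flag(im,p),"core",disk(P,POT,.138,.02,.004),"rod",disk(P,c,.173,.02),"knob",disk(P,[.648,.0085],.236,.02))
    cv2.imwrite(f"pics/end_{n}.png",im[:,:,::-1])
E
```

```text
rod in bracket (array([0.4841, 0.3528, 0.1728]), np.float64(0.1729), array([0.0236, 0.0239]), 1000)
scene flag (np.float64(0.1985), 76, array([ 0.5996, -0.0038,  0.1936]), array([0.643 , 0.0178, 0.2361])) core (array([ 0.5223, -0.0161,  0.1366]), np.float64(0.1367), array([0.0255, 0.0261]), 71) rod (array([0.4889, 0.353 , 0.1724]), np.float64(0.1725), array([0.024, 0.023]), 155) knob (array([0.6504, 0.0106, 0.2354]), np.float64(0.2358), array([0.0203, 0.0206]), 124)
side flag (np.float64(0.1976), 69, array([ 0.5977, -0.0059,  0.1945]), array([0.6399, 0.0129, 0.2004])) core (array([ 0.5193, -0.015 ,  0.1362]), np.float64(0.1362), array([0.0259, 0.0286]), 66) rod (array([0.4853, 0.355 , 0.1718]), np.float64(0.1723), array([0.0247, 0.0238]), 163) knob (array([0.6467, 0.0121, 0.2346]), np.float64(0.235), array([0.0249, 0.0231]), 67)
```

View pics/end_scene.png

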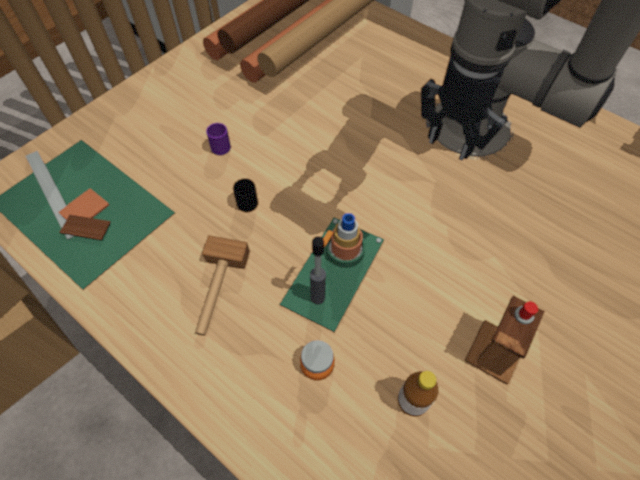

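The final picture shows the nest at (347,235), the flag raised beside it, and the rod hanging in the bracket at (527,312). The glue, wax and mallet are at their first-picture pixels.

```bash
python3 -c "
from workcell import r
r.finish_job(); print(r.read_state()['time_s'])"
```

```text
the job is handed in; nothing more can be done
the job is handed in; nothing more can be done
```

The moulding former is built and handed in, with the robot clock at about 95 s of the 208 s allowed. I knocked the core over along the way and had to stand it back up.

- **Nest:** all three cups were present. I nested copper, brass and silver in the pot, then the blue core. Their undersides touched down at 22.7, 28.0, 33.0 and 37.9 mm, about 5 mm apart, which matches the 5 mm cup floors.
- **Depth rod and flag:** the rod bottomed in the core's bore and stood free with its top at 198.1 mm. I raised the flag to 198.4 mm, both read by the wrist camera. The last fixed-camera readings put the flag at 198.5 mm (scene) and 197.6 mm (side).
- **Rod returned:** it hangs by its collar in the bracket, with its top at 172.9 mm against a nominal 173 mm. The nest and flag stayed as they were.
- **The mishap:** while I carried the brass cup too low, it tipped the core onto its side on the bench. I picked the core up sideways, stood it upright on clear bench, checked its mouth was up, and then nested it in its proper turn.
- **Bystanders:** glue, wax tin and mallet look unmoved in the first and last pictures. I judged that by eye and did not measure their positions.
- **Disagreement in the checks:** the wrist camera reads about 2 to 3 mm low in x compared with the fixed cameras. I corrected for this and centred each piece by squeezing it from two directions.

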